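Hang the padded ear defenders over the bench rail

ROBOT

A 7-joint arm with a two-finger parallel gripper is mounted at the origin on the work surface. World frame = base frame: x ahead of the robot, y to its left, z up, the work surface at z = 0. Lengths are in m, angles in rad, forces in N, time in s.
With the tool pointing down it reaches from about 0.425 to 0.925 m from the base axis. Payload 6.8 kg.
Tool frame: the origin (TCP) lies on the front face of the gripper's body, between the roots of the fingers; the fingertips stand 73 mm ahead of it and the grasp point (between the pads) lies 54 mm ahead of it (bot.finger_overhang is the z of the fingertips in the tool frame, in m); z points along the fingers, y is the line along which they close (so a half turn about z gives the same grasp; the last joint's range is limited). The gripper opens to 85 mm and grips with 20 to 120 N. Pads are 22 mm wide; open, the fingers measure 114 mm over their backs; the gripper's body (76 mm by 85 mm) begins 54 mm behind the grasp point. The pads swing forward as they close: fully open they stand 13 mm farther back than shut.
Start: joints at [-1.336, 0.477, 0.022, 1.555, -0.011, 1.109, -0.083], TCP at [0.227, 0.636, 0.304] pointing down, gripper open.
Joint ranges: [-2.96, 2.96], [-0.34, 2.1], [-1.41, 1.46], [0.24, 2.44], [-1.37, 4.51], [0.17, 1.92], [-2.96, 2.96]. Speed limits (rad/s): [2.39, 2.39, 3.14, 3.14, 3.14, 3.14, 3.14].

INTERFACE

Orientations are given as a unit quaternion [w, x, y, z].
In Python, from station import bot gives the robot as it stands.
- The arm moves only by the tool servo_tool, never from a script. Its argument "motion" is one flat list of numbers, 7 for each row, row after row: the shift along the tool's x, y, z as a fraction of full scale, then the turn, a rotation vector about the tool's x, y, z as a fraction of full scale, then the closure, from 0 (fully open) to 1 (shut). In form: [tx, ty, tz, ax, ay, az, gripper, tx, ty, tz, ax, ay, az, gripper, ...]. A call has 1 to 5 rows; each row shifts and turns the commanded pose from where the row before left it, along the tool's axes as they then stand; what a row does not reach is not made up. Full scale, the value 1, is 0.02 m for a shift and 0.15 rad for a turn. A row lasts 1/8 s, in which the tool goes at most 62.5 mm and 10.7 degrees, less where a joint would pass 70% of its speed; a pose out of reach is approached as far as the arm can. A call with a number of a shift or a turn outside -1 to 1 is refused whole. A call with a gripper value outside its range is refused whole. The fingers move at their own pace and stop on an object; "grip_force" is the grip in N (left out, the last holds). Time passes only in rows, so rows that do not move let the fingers close. It gives the time, the measured TCP pose, the force, the opening and the grip force at its end, in the units of the state.
- bot.get_obs(): the state, without advancing time (a new reading comes with each control period).
- bot.read_camera(name): name is "side" or "top"; returns the picture (384x512x3 uint8, red, green, blue); there is no depth.
- bot.get_calibration(name): a dict with "mtx" (3x3 intrinsics, pixels), "k1" (the pictures are not rectified: a ray, as slopes to the right and down, at radius r is drawn at 1 + k1 r^2 times it, then the intrinsics apply), "rvec" (rotation vector, rad) and "tvec" (3), from world to camera coordinates, as OpenCV has them. Camera axes: x right, y down, z forward; pixel columns grow to the right and rows downward; lengths in m; the calibration is good to about 2 mm. A picture is of the moment at which its call begins. get_calibration takes no time and is no camera call.
- bot.hand_in(): hands the job in; it is judged then, once.
Trained networks look in the newest picture that a camera, given by its name, has taken for a name from the list of things; names that differ only in an ending like _2 or _b are one class to them, and where a whole thing is asked for, a point or a joint stands for the part that bears it (a point fixed in the world has none). Each returns a list of dicts, best first, with "p" (0 to 1); they miss things now and then, are a little off and sometimes report something else, mostly with a low value. They report only what shows in the picture. A call takes as long as a camera call.
- bot.boxes_of(camera, name): "uv" ([column, row] in pixels, amid what is visible of it).
The state is a dict: "t": time; "q": joint angles; "joint_vel": joint speeds; "joint_torque": joint torques, N m; "eef_pos": TCP position; "tool_rot": TCP orientation; "contact_force": force on the tool from outside, world axes, zero at the start; "torque": the same for the moment, N m; "gripper_width": opening from 0.0 (shut) to 1.0 (fully open); "grasp_force": force on a finger pad.
Only numpy, scipy, OpenCV 4.12 (cv2) and the standard library are available. Lean on these libraries where they do the work, as an engineer would, in place of code of your own. Each camera call takes 0.05 s, during which the arm holds its last target. There are 200 camera calls.

TASK

Two pairs of ear defenders stand on the carver's bench. Pick up the pair with the thick padded headband and hang it over the round bar of the wooden rail stand, one cup on each side of the bar, somewhere between the uprights, so that its headband rests on the bar and it hangs level and still. Set it down on the bar gently rather than dropping it, and leave the slim pair where it stands.

Things in the scene. Friction and masses are not known exactly. Their poses are not given: they have to be found in the camera images.
- padded_defenders: Rigid ear defenders, grey cups, black padded headband, standing on the cups with the headband on top; about 280 g. Origin midway between the cups, on the bench; x runs from cup to cup, y across the band, z up. 164 mm high, 192 mm over the cups (x). Cups 76 mm wide (y), 82 mm high, 100 mm free between them (x). Half a turn makes no difference.
- padded_crown (a point): Middle of the underside of the padded crown, 140 mm above the origin of padded_defenders, same axes: the face to rest on the bar. The crown is a block 68 mm long (x), 34 mm wide (y), 24 mm thick, reaching 24 mm above this point; grip it across its width from above. From its ends the band slopes down to the cups.
- slim_defenders: The other, smaller ear defenders, same colours, standing the same way, with a thin bare headband (18 mm wide, 5 mm thick) and slim cups; 150 mm high, 164 mm over the cups. Origin midway between the cups, on the bench. To be left alone.
- rail_mid (a point): Middle of the top line of the rail stand's fixed round wooden bar, 22 mm thick, its top 165 mm above the bench, between dark uprights 300 mm apart inside and 7 mm higher. y runs along the bar, x across it, z up. Below it is open to the bench; hung cups end 25 mm above. To pass the cups over the bar the crown's underside must be over 140 mm above it.

How it is judged:
At the end, for the whole second after the job is handed in: The padded pair hangs at rest on the bar, borne by it: middle of the crown's underside within 25 mm across and 110 mm along the bar of its middle, 8 mm below to 12 mm above the bar's top, within 20 degrees of square across the bar, tilted under 16 degrees (x of padded_crown in the frame of rail_mid between -0.025 and 0.025 m and y of padded_crown in the frame of rail_mid between -0.11 and 0.11 m and z of padded_crown in the frame of rail_mid between -0.008 and 0.012 m and angle between the x axis of padded_defenders and the x axis of rail_mid, either way round below 0.35 rad and angle between padded_defenders's own z axis and vertical below 0.28 rad and contact force between padded_defenders and rail above 0.5 N and linear speed of padded_defenders below 0.03 m/s and angular speed of padded_defenders below 0.3 rad/s); the robot touches nothing.
It fails at once if the slim ear defenders are moved by more than 25 mm or tipped (distance of slim_defenders from where it was at the start of the episode above 0.025 m or angle between slim_defenders's own z axis and vertical above 0.35 rad).
It fails at once if the padded ear defenders are dropped (falling free faster than 0.7 m/s, a drop of about 25 mm) (linear speed of padded_defenders above 0.7 m/s and contact force between the fingers and padded_defenders below 0.3 N).
It also fails if it takes over 35 s, if anything falls off the work surface, if the arm or the gripper's body presses on something with over 40 N, if the wrist force passes 120 N, or if a joint passes its speed limit or range.

## Working session

There is one attempt and no reset: what is moved stays moved. The work goes in short steps, Python scripts to look and compute and a tool call to move; the robot and the scene stay as the last step left them, time stands still between calls to the robot, and variables do not carry over. Pictures are saved under pics/ and viewed, at most 10 in all, crops included, and the job is handed in when it is done.

Besides the shell and the picture viewer there is one more tool, called after "Request:" as a command line: name --argument value ..., lists and objects as JSON in quotes. servo_tool: Moves the arm, as the interface text tells. Shift numbers are shares of 0.02 m and turn numbers shares of 0.15 rad, none past 1 either way. Its arguments: {"type":"object","properties":{"motion":{"type":"array","items":{"type":"number","minimum":-1,"maximum":1}},"grip_force":{"type":"number"}},"required":["motion"]}

```bash
mkdir -p pics; cat > h.py <<'E'
import numpy as np, cv2
from station import bot
def cal(n):
    c=bot.get_calibration(n); R=cv2.Rodrigues(np.array(c['rvec'],float))[0]
    return np.array(c['mtx'],float),float(c['k1']),R,np.array(c['tvec'],float).ravel()
def ray(n,uv):
    K,k,R,t=cal(n); d=np.array([k,0,0,0,0])
    x=cv2.undistortPoints(np.array([[uv]],float),K,d)[0,0]
    return -R.T@t, R.T@np.array([x[0],x[1],1])
def onz(n,uv,z):
    o,d=ray(n,uv); return o+d*(z-o[2])/d[2]
def proj(n,P):
    K,k,R,t=cal(n)
    return cv2.projectPoints(np.array(P,float).reshape(-1,1,3),cv2.Rodrigues(R)[0],t,K,np.array([k,0,0,0,0]))[0][:,0]
def snap(n,f):
    im=bot.read_camera(n); cv2.imwrite('pics/'+f,im[:,:,::-1]); return im
E
python3 - <<'E'
from h import *
a=snap('top','t0.png');b=snap('side','s0.png')
for c in('top','side'):
    print(c,ray(c,(256,192)))
    for n in('padded_defenders','padded_crown','slim_defenders','rail_mid'):
        try: print(n,[(np.round(x['uv']),round(x['p'],2)) for x in bot.boxes_of(c,n)][:3])
        except Exception as e: print(n,e)
o=bot.get_obs();print(o)
E
```

```text
top (array([ 0.43487242, -0.04876585,  1.17100085]), array([ 0.10804148, -0.01411369, -0.99409894]))
padded_defenders []
padded_crown [(array([370., 210.]), 0.96)]
slim_defenders [(array([283., 217.]), 0.74)]
rail_mid [(array([132., 174.]), 0.69)]
side (array([ 0.20794908, -0.93708381,  0.65359198]), array([ 0.31804975,  0.81518384, -0.48418502]))
padded_defenders [(array([276., 296.]), 0.57)]
padded_crown [(array([270., 297.]), 0.89)]
slim_defenders [(array([225., 248.]), 0.92)]
rail_mid [(array([256., 156.]), 0.85)]
{'t': 0.5, 'q': array([-1.33610779,  0.47701096,  0.02240355,  1.55543639, -0.01154206,
        1.1093098 , -0.08306253]), 'joint_vel': array([ 0.00013685, -0.00031466, -0.00082273, -0.00044666,  0.00231961,
       -0.00021079,  0.0011967 ]), 'joint_torque': array([-5.22592236e-04, -5.95804632e+01,  1.60501186e+00, -2.81287748e+01,
        1.24557369e-02,  2.46900396e-03,  1.25069184e-05]), 'eef_pos': array([0.22686521, 0.63572844, 0.30388521]), 'tool_rot': array([-2.60152492e-05,  1.70559258e-01,  9.85347420e-01, -1.56793163e-05]), 'contact_force': array([ 0.68687911, -0.91388696,  0.5043413 ]), 'torque': array([-0.0350369 ,  0.03565527, -0.01671494]), 'grasp_force': 0.0, 'gripper_width': 0.995189059183556}
```

View pics/t0.png

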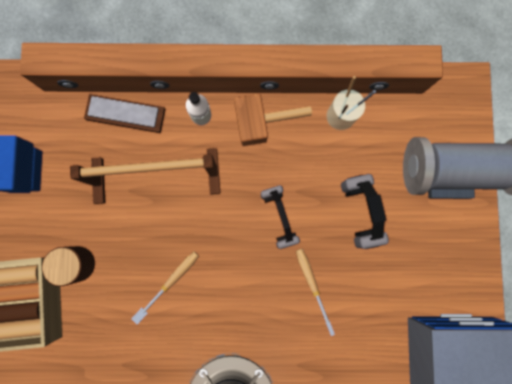

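View pics/s0.png

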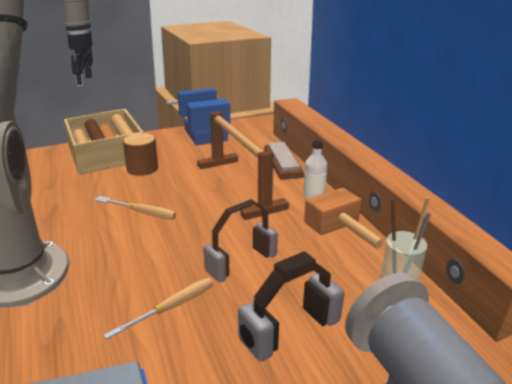

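The top view shows the padded pair at (368,212), the slim one at (281,217), and the rail bar running from about (80,173) to (212,163). Next I'll look closer at the padded pair and the rail.

```bash
python3 - <<'E'
from h import *
a=cv2.imread('pics/t0.png')
c1=cv2.resize(a[165:260,325:405],None,fx=5,fy=5,interpolation=cv2.INTER_CUBIC)
c2=cv2.resize(a[140:210,60:230],None,fx=4,fy=4,interpolation=cv2.INTER_CUBIC)
o=np.zeros((595,700,3),np.uint8)
o[:280,:680]=c2[:280]; 
cv2.imwrite('pics/c2.png',c2);cv2.imwrite('pics/c1.png',c1)
print('crown top',onz('top',(376,207),.164), onz('top',(370,210),.15))
for uv in((356,184),(372,241)): print('cup top',onz('top',uv,.082))
for uv in((80,173),(212,163),(132,174)): print('bar',onz('top',uv,.165))
o,d=ray('side',(270,297));print('slim',onz('top',(273,192),.07),onz('top',(288,241),.07))
# triangulate side crown (297,265)
def tri(u,v):
    o1,d1=ray('top',u);o2,d2=ray('side',v)
    s=np.linalg.lstsq(np.c_[d1,-d2],o2-o1,rcond=None)[0];p=o1+s[0]*d1;q=o2+s[1]*d2
    return (p+q)/2,np.linalg.norm(p-q)
print(tri((376,205),(296,266)),tri((145,167),(240,136)))
E
```

```text
crown top [ 0.5090535 -0.3547008  0.164    ] [ 0.50261371 -0.34399226  0.15      ]
cup top [ 0.57575649 -0.32844608  0.082     ]
cup top [ 0.42631034 -0.3667385   0.082     ]
bar [0.58873588 0.36614406 0.165     ]
bar [0.61521676 0.04507673 0.165     ]
bar [0.58695085 0.23978123 0.165     ]
slim [ 0.5547489  -0.10971915  0.07      ] [ 0.42516878 -0.14906712  0.07      ]
(array([ 0.51174586, -0.3574709 ,  0.15104955]), np.float64(0.00678925356219276)) (array([0.60693202, 0.21088455, 0.1553889 ]), np.float64(0.0018538753137486547))
```

View pics/c1.png

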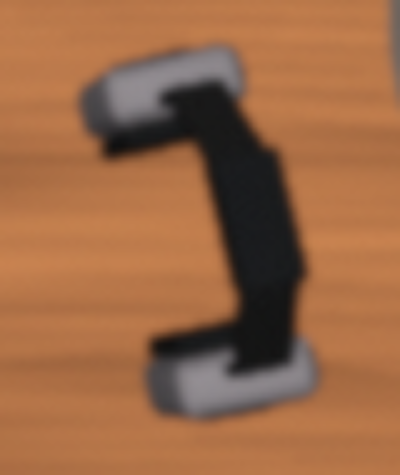

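View pics/c2.png

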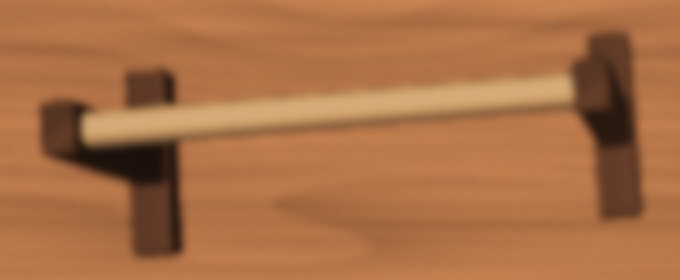

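The first crop shows the crown top from about (374,195) to (379,222). The second shows the bar ends at (80,172) and (203.5,162).

```bash
python3 - <<'E'
from h import *
q=[onz('top',(325+u/5,165+v/5),.164)[:2] for u,v in((217,155),(273,150),(300,275),(240,290))]
print(np.round(q,4)); c=np.mean(q,0); ax=(q[0]+q[1]-q[2]-q[3])/2; print('crown',c,np.linalg.norm(ax),'yaw',np.arctan2(ax[1],ax[0]))
cup=[onz('top',(325+u/5,165+v/5),.082)[:2] for u,v in((177,82),(255,380))]
ax2=cup[0]-cup[1];print('cups',np.mean(cup,0),np.linalg.norm(ax2),np.arctan2(ax2[1],ax2[0]))
b=[onz('top',(60+u/4,140+v/4),.154)[:2] for u,v in((80,129),(574,88))]
d=b[0]-b[1];print('bar',b,np.mean(b,0),np.linalg.norm(d),'yaw of y axis',np.arctan2(d[1],d[0])-np.pi/2)
from scipy.spatial.transform import Rotation as Ro
w=bot.get_obs()['tool_rot'];R=Ro.from_quat(np.r_[w[1:],w[0]]).as_matrix();print(R.round(3))
# side check: project crown centre
print(proj('side',[[*c,.164],[*np.mean(b,0),.154]]))
E
```

```text
[[ 0.5358 -0.3369]
 [ 0.5384 -0.3643]
 [ 0.4776 -0.3756]
 [ 0.4702 -0.3464]]
crown [ 0.50551602 -0.35579534] 0.0640371299742515 yaw 0.16295374864179202
cups [ 0.50455267 -0.35868999] 0.1606788651565503 0.23183310402072746
bar [array([0.59228615, 0.37076917]), array([0.61958899, 0.06719598])] [0.60593757 0.21898257] 0.3047985019504606 yaw of y axis 0.08969692465033474
[[-0.942  0.336 -0.   ]
 [ 0.336  0.942 -0.   ]
 [ 0.    -0.    -1.   ]]
[[294.61793071 259.84447782]
 [238.34211345 135.50105983]]
```

Request:
servo_tool --motion '[-1,0,0,0,0,-0.9,0,-1,0,0,0,0,-0.9,0,-1,-0.5,0,0,0,-0.9,0,-1,-1,0,0,0,-0.9,0,-1,-1,0,0,0,0,0]' --grip_force 40

```text
t: 1.12
eef_pos: [0.3299, 0.5784, 0.3039]
tool_rot: [-0.0, -0.099, 0.995, 0.0]
contact_force: [-0.2, 0.6, 1.1]
gripper_width: 1.006
grasp_force: 0.0
```

Request:
servo_tool --motion '[-1,-1,0,0,0,0,0,-0.5,-1,0,0,0,0,0,0,-1,0,0,0,0,0,0,-1,0,0,0,0,0,0,-1,0,0,0,0,0]'

```text
t: 1.75
eef_pos: [0.3777, 0.4858, 0.304]
tool_rot: [-0.0, -0.099, 0.995, 0.0]
contact_force: [0.1, 0.3, -0.3]
gripper_width: 0.999
grasp_force: 0.0
```

Request:
servo_tool --motion '[0,-1,0,0,0,0,0,0,-1,0,0,0,0,0,0,-1,0,0,0,0,0,0,-1,0,0,0,0,0,0,-1,0,0,0,0,0]'

```text
t: 2.38
eef_pos: [0.3981, 0.3875, 0.3039]
tool_rot: [0.0, -0.098, 0.995, 0.0]
contact_force: [-0.7, -0.8, -0.4]
gripper_width: 1.0
grasp_force: 0.0
```

Request:
servo_tool --motion '[0,-1,0,0,0,0,0,0,-1,0,0,0,0,0,0,-1,0,0,0,0,0,0,-1,0,0,0,0,0,0,-1,0,0,0,0,0]'

```text
t: 3.0
eef_pos: [0.4177, 0.2894, 0.3039]
tool_rot: [0.0, -0.098, 0.995, 0.0]
contact_force: [-0.1, 0.0, -0.4]
gripper_width: 1.003
grasp_force: 0.0
```

Request:
servo_tool --motion '[0,-1,0,0,0,0,0,0,-1,0,0,0,0,0,0,-1,0,0,0,0,0,0,-1,0,0,0,0,0,0,-1,0,0,0,0,0]'

```text
t: 3.62
eef_pos: [0.4372, 0.1914, 0.3039]
tool_rot: [0.0, -0.098, 0.995, 0.0]
contact_force: [0.7, 0.5, 0.3]
gripper_width: 1.0
grasp_force: 0.0
```

Request:
servo_tool --motion '[0,-1,0,0,0,0,0,0,-1,0,0,0,0,0,0,-1,0,0,0,0,0,0,-1,0,0,0,0,0,0,-1,0,0,0,0,0]'

```text
t: 4.25
eef_pos: [0.4566, 0.0934, 0.3039]
tool_rot: [0.0, -0.098, 0.995, 0.0]
contact_force: [1.0, -0.0, -0.7]
gripper_width: 1.001
grasp_force: 0.0
```

Request:
servo_tool --motion '[0,-1,0,0,0,0,0,0,-1,0,0,0,0,0,0,-1,0,0,0,0,0,0,-1,0,0,0,0,0,0,-1,0,0,0,0,0]'

```text
t: 4.88
eef_pos: [0.4761, -0.0047, 0.3039]
tool_rot: [0.0, -0.098, 0.995, 0.0]
contact_force: [0.3, -0.6, 0.4]
gripper_width: 0.998
grasp_force: 0.0
```

Request:
servo_tool --motion '[0,-1,0,0,0,0,0,0,-1,0,0,0,0,0,0,-1,0,0,0,0,0,0,-1,0,0,0,0,0,0,-1,0,0,0,0,0]'

```text
t: 5.5
eef_pos: [0.4956, -0.1027, 0.3039]
tool_rot: [0.0, -0.098, 0.995, 0.0]
contact_force: [-0.8, 0.5, 0.7]
gripper_width: 0.998
grasp_force: 0.0
```

Request:
servo_tool --motion '[0.5,-1,0,0,0,0,0,0.5,-1,0,0,0,0,0,0.5,-1,0,0,0,0,0,0.5,-1,0,0,0,0,0,0,-1,0,0,0,0,0]'

```text
t: 6.12
eef_pos: [0.4751, -0.2088, 0.304]
tool_rot: [-0.0, -0.098, 0.995, 0.0]
contact_force: [0.3, 0.8, -0.5]
gripper_width: 0.998
grasp_force: 0.0
```

Request:
servo_tool --motion '[0,-1,0,0,0,0,0,0,-1,0,0,0,0,0,0,-1,0,0,0,0,0,0,-1,0,0,0,0,0,0,-1,0,0,0,0,0]'

```text
t: 6.75
eef_pos: [0.4955, -0.3065, 0.3039]
tool_rot: [-0.0, -0.098, 0.995, 0.0]
contact_force: [0.4, -1.5, 0.1]
gripper_width: 1.0
grasp_force: 0.0
```

```bash
python3 - <<'E'
from h import *
print(bot.finger_overhang)
snap('side','s1.png')
o=bot.get_obs();print(o['q'].round(2),o['eef_pos'])
E
```

```text
0.0726
[ 0.12  0.34  0.42  1.8  -0.16  1.03  2.37] [ 0.49543111 -0.30935247  0.30407513]
```

View pics/s1.png

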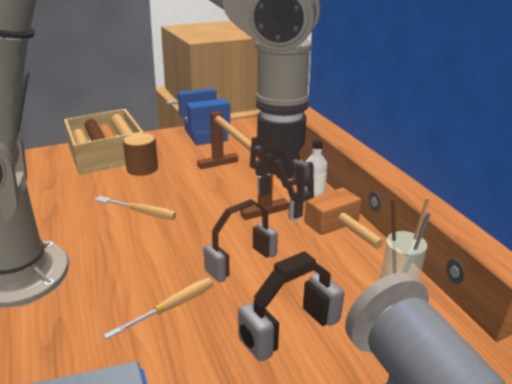

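The arm is over the slim pair's right side, clear of everything, with the padded crown still at (295,266) in the picture. Next I move over it and go down.

Request:
servo_tool --motion '[0,-0.8,0,0,0,0,0,0,-0.8,0,0,0,0,0,0,-0.8,0.4,0,0,0,0,0,0,1,0,0,0,0,0,0,1,0,0,0,0]'

```text
t: 7.42
eef_pos: [0.5051, -0.3533, 0.2548]
tool_rot: [-0.0, -0.098, 0.995, 0.0]
contact_force: [-1.0, -0.3, -1.2]
gripper_width: 1.001
grasp_force: 0.0
```

Request:
servo_tool --motion '[0,0,1,0,0,0,0,0,0,0.7,0,0,0,0,0,0,0.3,0,0,0,0,0,0,0,0,0,0,0]'

```text
t: 7.92
eef_pos: [0.5052, -0.3527, 0.2157]
tool_rot: [-0.0, -0.098, 0.995, 0.0]
contact_force: [-0.0, 0.4, 1.1]
gripper_width: 0.998
grasp_force: 0.0
```

```bash
python3 - <<'E'
from h import *
a=snap('side','x.png');b=snap('top','y.png');print(bot.get_obs()['eef_pos'])
A=cv2.resize(a[170:370,200:380],(540,600),interpolation=2);B=cv2.resize(b[165:265,325:405],(250,312),interpolation=2)
o=np.zeros((600,790,3),np.uint8);o[:,:540]=A;o[:312,540:]=B
cv2.imwrite('pics/g1.png',o[:,:,::-1])
E
```

```text
[ 0.50548417 -0.35283135  0.21652509]
```

View pics/g1.png

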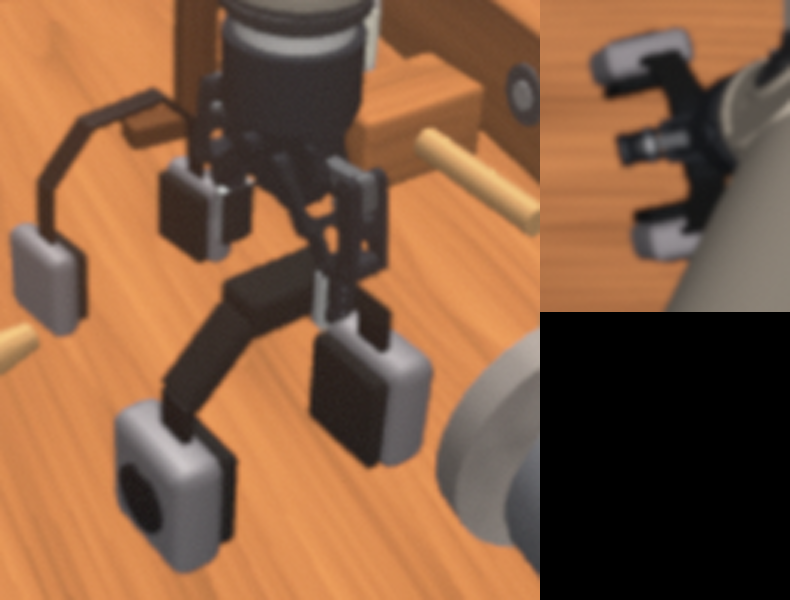

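The fingers straddle the crown midway between the cups, with the near finger at about (330,290) in the crop. Now I close.

Request:
servo_tool --motion '[0,0,0,0,0,0,1,0,0,0,0,0,0,1,0,0,0,0,0,0,1,0,0,0,0,0,0,1,0,0,0,0,0,0,1]' --grip_force 50

```text
t: 8.65
eef_pos: [0.5054, -0.353, 0.2164]
tool_rot: [0.0, -0.098, 0.995, -0.0]
contact_force: [1.1, -1.8, 3.1]
gripper_width: 0.39
grasp_force: 51.2
```

Request:
servo_tool --motion '[0,0,0,0,0,0,1,0,0,0,0,0,0,1,0,0,0,0,0,0,1]'

```text
t: 9.02
eef_pos: [0.5054, -0.353, 0.2164]
tool_rot: [0.0, -0.098, 0.995, -0.0]
contact_force: [0.8, -2.5, 4.8]
gripper_width: 0.387
grasp_force: 51.5
```

Request:
servo_tool --motion '[0,0,-0.4,0,0,0,1,0,0,-0.8,0,0,0,1,0,0,-1,0,0,0,1,0,0,-1,0,0,0,1,0,0,-1,0,0,0,1]'

```text
t: 9.65
eef_pos: [0.5049, -0.3521, 0.301]
tool_rot: [-0.0, -0.098, 0.995, 0.0]
contact_force: [0.8, -0.0, -3.2]
gripper_width: 0.387
grasp_force: 50.5
```

Request:
servo_tool --motion '[0,0,-1,0,0,0,1,0,0,-1,0,0,0,1,0,0,-1,0,0,0,1,0,0,-1,0,0,0,1,0,0,-1,0,0,0,1]'

```text
t: 10.28
eef_pos: [0.5047, -0.3521, 0.401]
tool_rot: [-0.0, -0.098, 0.995, 0.0]
contact_force: [-0.4, 0.0, -3.7]
gripper_width: 0.389
grasp_force: 50.5
```

Request:
servo_tool --motion '[0,0,-0.4,0,0,0,1,0,0,0,0,0,0,1]'

```text
t: 10.52
eef_pos: [0.505, -0.3524, 0.4082]
tool_rot: [0.0, -0.098, 0.995, -0.0]
contact_force: [-0.7, -0.2, -3.6]
gripper_width: 0.386
grasp_force: 50.5
```

```bash
python3 - <<'E'
from h import *
b=snap('side','l1.png');o=bot.get_obs();print(o['eef_pos'],o['q'].round(2),o['contact_force'],o['torque'])
E
```

```text
[ 0.50493416 -0.35221292  0.40748317] [ 0.16  0.32  0.45  1.6  -0.14  1.26  2.41] [-0.37945955  0.33808063 -1.98426932] [ 0.07045138 -0.03449147 -0.01056928]
```

View pics/l1.png

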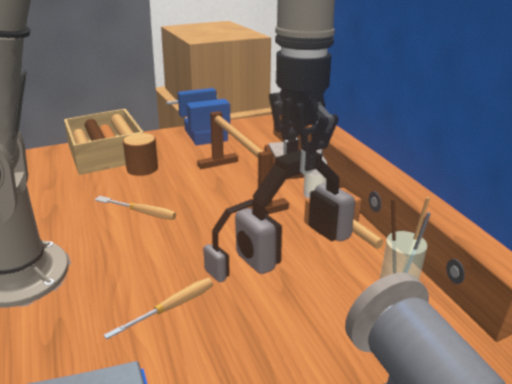

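The pair hangs level in the gripper above the slim pair's height, with its cups at (258,240) and (330,213). Now I carry it to the bar.

Request:
servo_tool --motion '[-0.3,0.5,0,0,0,0,1,-0.5,1,0,0,0,0,1,-0.5,1,0,0,0,0,1,-0.5,1,0,0,0,0,1,-0.5,1,0,0,0,0,1]'

```text
t: 11.2
eef_pos: [0.5329, -0.2534, 0.4071]
tool_rot: [-0.001, -0.099, 0.995, 0.0]
contact_force: [-0.2, -0.3, -2.4]
gripper_width: 0.389
grasp_force: 50.6
```

Request:
servo_tool --motion '[-0.5,1,0,0,0,0,1,-0.5,1,0,0,0,0,1,-0.5,1,0,0,0,0,1,-0.5,1,0,0,0,0,1,-0.5,1,0,0,0,0,1]'

```text
t: 11.82
eef_pos: [0.5621, -0.1456, 0.4071]
tool_rot: [-0.001, -0.099, 0.995, 0.0]
contact_force: [-0.7, 0.1, -2.4]
gripper_width: 0.388
grasp_force: 50.6
```

Request:
servo_tool --motion '[-0.5,1,0,0,0,0,1,-0.5,1,0,0,0,0,1,-0.5,1,0,0,0,0,1,-0.5,1,0,0,0,0,1,-0.5,1,0,0,0,0,1]'

```text
t: 12.45
eef_pos: [0.5913, -0.0378, 0.4071]
tool_rot: [-0.001, -0.099, 0.995, 0.0]
contact_force: [0.9, -0.7, -2.6]
gripper_width: 0.389
grasp_force: 50.6
```

Request:
servo_tool --motion '[-0.5,1,0,0,0,0,1,-0.5,1,0,0,0,0,1,-0.5,1,0,0,0,0,1,-0.5,1,0,0,0,0,1,-0.5,1,0,0,0,0,1]'

```text
t: 13.08
eef_pos: [0.6213, 0.0698, 0.4079]
tool_rot: [0.0, -0.098, 0.995, 0.0]
contact_force: [0.4, 0.3, -2.1]
gripper_width: 0.385
grasp_force: 50.6
```

Request:
servo_tool --motion '[-0.5,1,0,0,0,0,1,0,1,0,0,0,0,1,0,1,0,0,0,0,1,0,1,0,0,0,0,1,0,0.8,0,0,0,0.3,1]'

```text
t: 13.7
eef_pos: [0.6114, 0.166, 0.408]
tool_rot: [0.0, -0.076, 0.997, 0.0]
contact_force: [-0.2, -0.2, -2.2]
gripper_width: 0.385
grasp_force: 50.6
```

Request:
servo_tool --motion '[0,0.6,0,0,0,0.4,1,0,0.4,0,0,0,0,1,0,0,0,0,0,0,1]'

```text
t: 14.08
eef_pos: [0.6091, 0.1851, 0.4079]
tool_rot: [-0.0, -0.047, 0.999, 0.0]
contact_force: [0.3, -0.1, -3.3]
gripper_width: 0.392
grasp_force: 50.5
```

```bash
python3 - <<'E'
from h import *
a=snap('side','x2.png');b=snap('top','y2.png');o=bot.get_obs();print(o['eef_pos'],o['tool_rot'],o['contact_force'],o['gripper_width'])
A=cv2.resize(a[60:260,160:340],(400,444),interpolation=2);B=cv2.resize(b[115:255,60:240],(400,311),interpolation=2)
c=np.zeros((444,800,3),np.uint8);c[:,:400]=A;c[:311,400:]=B
cv2.imwrite('pics/r1.png',c[:,:,::-1])
E
```

```text
[0.60947719 0.18368562 0.4079514 ] [ 4.49928867e-05 -4.60912482e-02  9.98937212e-01 -2.01328434e-04] [ 0.83720593  0.91898826 -2.06659234] 0.3903155619063348
```

View pics/r1.png

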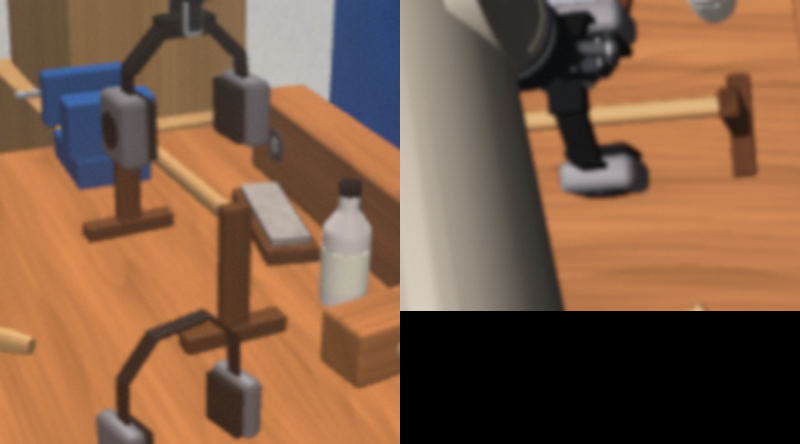

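The cups straddle the bar line, at (128,125) and (240,108) in the side crop, so I lower it, slowing near the bar.

Request:
servo_tool --motion '[0,0,0.6,0,0,0,1,0,0,1,0,0,0,1,0,0,1,0,0,0,1,0,0,1,0,0,0,1,0,0,1,0,0,0,1]'

```text
t: 14.8
eef_pos: [0.6092, 0.1835, 0.3143]
tool_rot: [-0.0, -0.046, 0.999, -0.0]
contact_force: [-0.7, 1.0, -2.3]
gripper_width: 0.387
grasp_force: 50.6
```

Request:
servo_tool --motion '[0,0,1,0,0,0,1,0,0,1,0,0,0,1,0,0,0.8,0,0,0,1,0,0,0.3,0,0,0,1,0,0,0,0,0,0,1]'

```text
t: 15.42
eef_pos: [0.6094, 0.1841, 0.2537]
tool_rot: [-0.0, -0.046, 0.999, -0.0]
contact_force: [0.5, -0.4, -1.7]
gripper_width: 0.389
grasp_force: 50.5
```

```bash
python3 - <<'E'
from h import *
a=snap('side','x3.png');b=snap('top','y3.png');o=bot.get_obs();print(o['eef_pos'],o['contact_force'],o['gripper_width'])
A=cv2.resize(a[60:260,160:340],(400,444),interpolation=2);B=cv2.resize(b[115:255,60:240],(400,311),interpolation=2)
c=np.zeros((444,800,3),np.uint8);c[:,:400]=A;c[:311,400:]=B
cv2.imwrite('pics/r2.png',c[:,:,::-1])
E
```

```text
[0.6098329  0.18430624 0.25460204] [-0.06566012  0.25391645 -2.54259935] 0.3866892244309496
```

View pics/r2.png

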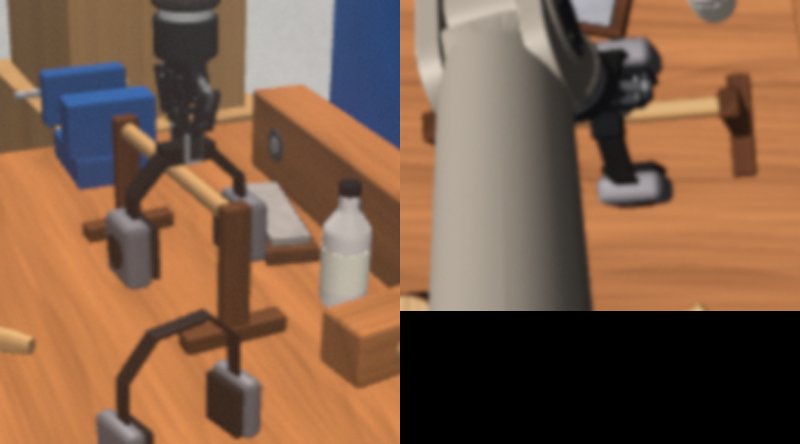

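The crown sits just above the bar, with one cup on each side (130,250 and 245,220). I'll touch down in small steps.

Request:
servo_tool --motion '[0,0,0.2,0,0,0,1,0,0,0.15,0,0,0,1,0,0,0.1,0,0,0,1,0,0,0,0,0,0,1]'

```text
t: 16.02
eef_pos: [0.6093, 0.1842, 0.2447]
tool_rot: [-0.0, -0.046, 0.999, -0.0]
contact_force: [-0.2, -0.5, -2.5]
gripper_width: 0.39
grasp_force: 50.6
```

Request:
servo_tool --motion '[0,0,0.1,0,0,0,1,0,0,0,0,0,0,1,0,0,0,0,0,0,1]'

```text
t: 16.4
eef_pos: [0.6094, 0.1843, 0.2429]
tool_rot: [0.0, -0.046, 0.999, 0.0]
contact_force: [-0.1, 0.0, -2.8]
gripper_width: 0.389
grasp_force: 50.6
```

Request:
servo_tool --motion '[0,0,0.05,0,0,0,1,0,0,0,0,0,0,1,0,0,0,0,0,0,1]'

```text
t: 16.77
eef_pos: [0.6094, 0.1843, 0.2419]
tool_rot: [-0.0, -0.046, 0.999, 0.0]
contact_force: [0.4, -0.5, -1.5]
gripper_width: 0.39
grasp_force: 50.6
```

Request:
servo_tool --motion '[0,0,0.05,0,0,0,1,0,0,0,0,0,0,1,0,0,0,0,0,0,1]'

```text
t: 17.15
eef_pos: [0.6094, 0.1842, 0.2409]
tool_rot: [-0.0, -0.046, 0.999, 0.0]
contact_force: [0.3, 0.2, -2.2]
gripper_width: 0.39
grasp_force: 50.6
```

Request:
servo_tool --motion '[0,0,0.05,0,0,0,1,0,0,0,0,0,0,1,0,0,0,0,0,0,1]'

```text
t: 17.52
eef_pos: [0.6095, 0.1842, 0.2405]
tool_rot: [0.0, -0.046, 0.999, 0.0]
contact_force: [-2.6, -0.8, 6.5]
gripper_width: 0.388
grasp_force: 51.3
```

It has touched. Now I open in place and then rise.

Request:
servo_tool --motion '[0,0,0,0,0,0,0.5,0,0,0,0,0,0,0.4,0,0,0,0,0,0,0.2,0,0,0,0,0,0,0.1,0,0,0,0,0,0,0]'

```text
t: 18.15
eef_pos: [0.6094, 0.1842, 0.2398]
tool_rot: [-0.0, -0.046, 0.999, 0.0]
contact_force: [0.0, -0.1, -0.2]
gripper_width: 1.004
grasp_force: 0.0
```

Request:
servo_tool --motion '[0,0,0,0,0,0,0,0,0,-0.3,0,0,0,0,0,0,-0.6,0,0,0,0,0,0,-1,0,0,0,0,0,0,-1,0,0,0,0]'

```text
t: 18.77
eef_pos: [0.6096, 0.1842, 0.2995]
tool_rot: [0.0, -0.046, 0.999, 0.0]
contact_force: [0.4, 0.5, -0.5]
gripper_width: 1.002
grasp_force: 0.0
```

Request:
servo_tool --motion '[0,0,-1,0,0,0,0,0,0,-1,0,0,0,0,0,0,-1,0,0,0,0,0,0,0,0,0,0,0,0,0,0,0,0,0,0]'

```text
t: 19.4
eef_pos: [0.6091, 0.1842, 0.3575]
tool_rot: [-0.0, -0.046, 0.999, -0.0]
contact_force: [0.1, 0.6, -0.4]
gripper_width: 1.002
grasp_force: 0.0
```

```bash
python3 - <<'E'
from h import *
a=snap('side','x4.png');b=snap('top','y4.png');o=bot.get_obs();print(o['t'],o['eef_pos'],o['contact_force'],o['gripper_width'])
A=cv2.resize(a[60:260,160:340],(400,444),interpolation=2);B=cv2.resize(b[115:255,60:240],(400,311),interpolation=2)
c=np.zeros((444,800,3),np.uint8);c[:,:400]=A;c[:311,400:]=B
cv2.imwrite('pics/r3.png',c[:,:,::-1])
a2=bot.read_camera('side');print(np.abs(a2.astype(int)-a)[60:260,160:340].max())
E
```

```text
19.5 [0.60898637 0.18412119 0.35693135] [ 0.39152866  0.36641203 -0.0325899 ] 1.0001244168291856
15
```

View pics/r3.png

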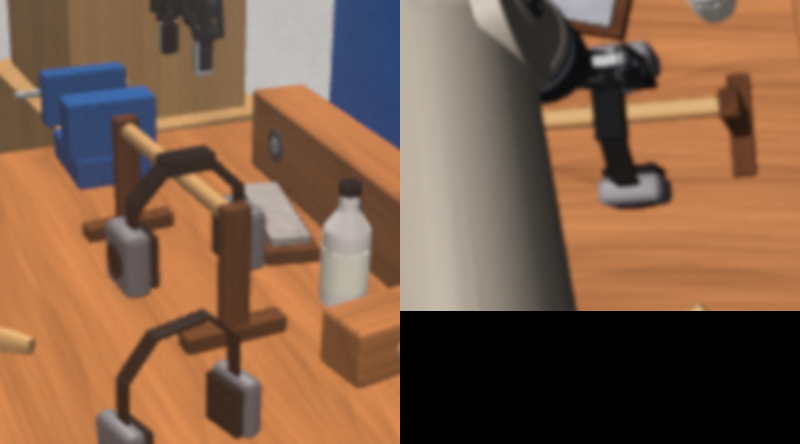

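The pair hangs level on the bar, with its crown at (188,160) and a cup on each side. The gripper is clear and the slim pair hasn't moved.

```bash
python3 -c "
from station import bot
print(bot.hand_in())"
```

```text
the job is handed in; nothing more can be done
None
```

The padded ear defenders are hanging on the rail bar, level and still with one cup on each side; the slim pair was not touched, and I handed the job in at about 19.6 s, though the hand-in call returned no verdict.

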